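# Start a heating run on the resistivity set-up

### The arm

A 7-joint arm with a two-finger parallel gripper is mounted at the origin on the work surface. World frame = base frame: x ahead of the robot, y to its left, z up, the work surface at z = 0. Lengths are in m, angles in degrees, forces in N, time in s.
With the tool pointing down it reaches from about 0.425 to 0.875 m from the base axis. Payload 4.7 kg.
Tool frame: the origin (TCP) lies at the centre of the arm's flange, where the gripper is bolted on; the fingertips stand 182 mm ahead of it and the grasp point (between the pads) lies 164 mm ahead of it; z points along the fingers, y is the line along which they close (so a half turn about z gives the same grasp; the last joint's range is limited). The gripper opens to 87 mm and grips with 3 to 60 N. Pads are 19 mm wide; open, the fingers measure 117 mm over their backs; the gripper's body (75 mm by 190 mm) begins 51 mm behind the grasp point.
Start: joints at [72.829, 18.392, -4.016, 83.108, 1.295, 78.541, -3.26], TCP at [0.201, -0.618, 0.405] pointing down, gripper open.
Joint ranges: [-163.93, 163.93], [-17.29, 119.83], [-79.2, 71.16], [3.27, 140.29], [-89.18, 269.18], [5.43, 117.66], [-154.24, 154.24]. Speed limits (degrees/s): [147.25, 147.25, 180, 180, 180, 180, 180].

### API

Orientations are given as [roll, pitch, yaw] about the fixed x, y, z axes, in that order (R = Rz(yaw) Ry(pitch) Rx(roll)).
In Python, from cell import env gives the robot as it stands. The module is installed in compiled form; this text tells all that it offers.
- The arm moves only by the tool step_arm, never from a script. Its argument "steps" is one flat list of numbers, 5 for each row, row after row: the opening, from 0 (shut) to 1 (fully open), then the shift along the tool's x, y, z in mm, then the turn about the tool's z in degrees. In form: [grip, dx, dy, dz, roll, grip, dx, dy, dz, roll, ...]. A call has 1 to 12 rows; each row shifts and turns the commanded pose from where the row before left it, along the tool's axes as they then stand; what a row does not reach is not made up. A row lasts 1/8 s, in which the tool goes at most 62.5 mm and 10.7 degrees, less where a joint would pass 70% of its speed; a pose out of reach is approached as far as the arm can. A call with a gripper value outside its range is refused whole. The fingers move at their own pace and stop on an object; "grip_force" is the grip in N (left out, the last holds). Time passes only in rows, so rows that do not move let the fingers close. It gives the time, the measured TCP pose, the force, the opening and the grip force at its end, in the units of the state.
- env.get_obs(): the state, without advancing time (a new reading comes with each control period).
- env.read_camera(name): name is "side" or "top" or "wrist"; returns a dict with "image" (400x640x3 uint8, red, green, blue), "camera_matrix" (3x3 intrinsics, pixels), "distortion" ([k1, k2, p1, p2, k3] as OpenCV has them; the pictures are not rectified), "R" (3x3) and "t" (3): a world point X has camera coordinates R X + t. Camera axes: x right, y down, z forward; pixel columns grow to the right and rows downward; lengths in m; the calibration is good to about 2 mm. A picture is of the moment at which its call begins. There is no depth.
- env.sign_off(): hands the job in; it is judged then, once.
The state is a dict: "time_s": time; "qpos": joint angles; "joint_velocities": joint speeds; "effort": joint torques, N m; "tool_pos": TCP position; "tool_rot": TCP orientation; "force": force on the tool from outside, world axes, zero at the start; "wrist_torque": the same for the moment, N m; "grip_width": finger opening in m; "grasp_force": force on a finger pad.
Only numpy, scipy, OpenCV 4.12 (cv2) and the standard library are available. Lean on these libraries where they do the work, as an engineer would, in place of code of your own. Each camera call takes 0.05 s, during which the arm holds its last target. There are 200 camera calls.

### The job

Start a heating run on the sample furnace: push its open lid down until it is fully shut, then switch the controller on by pressing in the raised far end of its rocker switch, then press in the flat round push-button in the middle of the same row and keep it in for at least one second before letting it spring out. Everything is done by pushing and pressing: do not lift the lid any wider, press no other key or button, and leave all the loose things standing where they are.

Things in the scene. Friction and masses are not known exactly. Their poses are not given: they have to be found in the camera images.
- controller: Fixed blue console, 200 mm deep (x), 260 wide (y). Origin: centre of underside; front faces -x, yaw within 0.25 rad. From a front 45 mm high a white panel rises 15 deg (0.262 rad) for 150 mm to a flat top 84 mm high; panel normal here (-0.259, 0, 0.966). Lower row, from the robot's left (+y), 78 mm apart, 45 mm up the slope: rocker, flat round button, mushroom button. Above: display, two keys.
- mains (a joint): The controller's rocker switch: black cap 36 mm long up the slope, 22 wide, pivoting at its middle in a grey bezel 46 x 32 that stands 4 mm off the panel. 0 rad: off, the end far from the robot raised (its tip 13 mm above the panel); 0.36 rad: on, that half pressed in until its face is parallel to the panel, 6.5 mm above it. Takes 4 to 5 N near the end, stays where it is left.
- mains_far_end (a point): Point on the face of the rocker's far half, 12 mm from the pivot, where to press; it moves with the rocker. Off, it lies 11 mm above the panel. Its z axis is the panel's normal when off.
- run (a joint): The flat round push-button, grey cap 22 mm in diameter in a steel bezel 30 mm across and 4 mm high. 0 m: out; 0.006 m: fully in. It moves along the panel's normal, springs back, and takes 1.2 N to start and 4.8 N fully in.
- run_top (a point): Centre of the flat round button's top face, 12 mm above the panel when out; z axis along the panel's normal, outward.
- stop (a joint): The mushroom button (not to be pressed): 0 m out, 0.006 m in; springs back.
- stop_top (a point): Top of the mushroom button: grey domed cap 33 mm in diameter, 23 mm above the panel, at the -y end of the lower row.
- key_up (a joint): The small square key nearer the display (not to be pressed), 12 x 16 mm, 7 mm high, in the upper row: 0 m out, 0.003 m in.
- key_down (a joint): The small square key at the -y end of the upper row (not to be pressed), same size: 0 m out, 0.003 m in.
- furnace: Sample furnace, fixed: a steel pot 116 mm in diameter whose rim is 120 mm above the bench, on a blue base 170 x 170 x 45 mm with terminals on its front. Origin: centre of the base's underside, on the pot's axis; front faces -x, yaw within 0.25 rad. It may stand left or right of the controller.
- lid (a joint): The furnace lid: a steel disc 116 mm in diameter and 14 thick with a black grip tab at its front, hinged on the side of the pot far from the robot. 0 rad: shut, lying on the rim; positive: open, front raised; starts at 0.5 to 0.9. The hinge is stiff: the lid stays where it is left and takes 2 to 3 N at the tab to push down.
- lid_hinge (a point): Middle of the lid's hinge line, fixed to the furnace 68 mm behind the pot's axis and 122 mm above the bench; the hinge line is the furnace's y axis.
- lid_grip (a point): Centre of the upper face of the lid's black grip tab (36 mm fore and aft, 34 wide, 12 thick); it moves with the lid. With the lid shut it lies 146 mm from the hinge line towards the front and 14 mm above it; in the point's own frame x runs along the lid towards the hinge and z out of its upper face.
- beaker: Loose glass beaker, 68 mm across, 85 high, in front of the machines; origin: centre of underside. Leave alone.
- dish: Loose white porcelain dish, 72 mm across, 16 high; origin: centre of underside. Leave alone.
- screwdriver: Loose screwdriver with green handle, 170 mm long, lying in front of the machines; origin near its middle. Leave alone.
- vial: Loose small amber jar, 32 mm across, 50 high, between the two machines; origin: centre of underside. Leave alone.
- tin: Loose aluminium sample tin, 46 mm across, 20 high, standing on the controller's flat top; origin: centre of underside. Leave alone.
- flask: Loose amber bottle, 72 mm across, 160 high, on the left; origin: centre of underside. Leave alone.
- die: Loose steel pellet die with a plunger, 52 mm across, 72 high, on the right; origin: centre of underside. Leave alone.

How it is judged (in metres and radians):
On the way, in this order (a step that is already met when the one before it is completed fails the run):
1. the furnace lid is fully shut (value of joint lid below 0.05 rad), for 0.2 s.
2. then the rocker is fully over to on, with the lid shut (value of joint mains above 0.27 rad and value of joint lid below 0.05 rad), for 0.2 s.
3. then the flat round button is kept in for one second, with the rocker on and the lid shut (all of step 2 and value of joint run above 0.003 m), for 1 s.
At the end, for the whole second after the job is handed in: The lid is shut (within 0.05 rad), the rocker is on (past 0.27 of its 0.36 rad), the round button was kept in past half its travel for one second and is out again (within 1 mm), the other buttons are out, and every loose thing is within 30 mm of where it stood (all of step 2 and value of joint each of run, stop, key_up, key_down below 0.001 m and distance of each of beaker, dish, screwdriver, vial, tin, flask, die from where it was at the start of the episode below 0.03 m); the robot touches nothing.
It fails at once if the mushroom button is pressed (value of joint stop above 0.003 m).
It fails at once if a square key is pressed (value of joint any of key_up, key_down above 0.0015 m).
It fails at once if the lid is lifted wider open (value of joint lid above 1.1 rad).
It fails at once if a loose thing is moved or lifted by more than 30 mm (distance of any of beaker, dish, screwdriver, vial, tin, flask, die from where it was at the start of the episode above 0.03 m).
It fails at once if a standing thing is tipped over (angle between any of beaker, dish, vial, tin, flask, die's own z axis and vertical above 0.6 rad).
It also fails if it takes over 51 s, if anything falls off the work surface, if the arm or the gripper's body presses on something with over 40 N, if the wrist force passes 120 N, or if a joint passes its speed limit or range.

## Working session

There is one attempt and no reset: what is moved stays moved. The work goes in short steps, Python scripts to look and compute and a tool call to move; the robot and the scene stay as the last step left them, time stands still between calls to the robot, and variables do not carry over. Pictures are saved under pics/ and viewed, at most 10 in all, crops included, and the job is handed in when it is done.

Besides the shell and the picture viewer there is one more tool, called after "Request:" as name(argument=value, ...) on one line, values as JSON. step_arm: Moves the arm, as the interface text tells. Its arguments: {"type":"object","properties":{"steps":{"type":"array","items":{"type":"number"}},"grip_force":{"type":"number"}},"required":["steps"]}

```bash
mkdir -p pics; python3 - <<'E'
from cell import env
import cv2,pickle
o=env.get_obs();print({k:o[k] for k in('time_s','tool_pos','tool_rot','force','grip_width')})
d={}
for n in('top','side'):
    c=env.read_camera(n);d[n]=c;cv2.imwrite(f'pics/{n}0.png',c['image'][:,:,::-1]);print(n,c['camera_matrix'],c['distortion'],c['R'],c['t'])
pickle.dump(d,open('c0.pkl','wb'))
E
```

```text
{'time_s': 0.0, 'tool_pos': array([ 0.20053997, -0.61807618,  0.40365201]), 'tool_rot': array([-1.79891403e+02,  7.09812303e-03,  1.79815611e+01]), 'force': array([ 0.72343737,  0.1959194 , -1.08497196]), 'grip_width': 0.08726103309659598}
top [[365.47279802   0.         327.6291369 ]
 [  0.         365.47279802 195.06070101]
 [  0.           0.           1.        ]] [-0.04972781  0.          0.          0.          0.        ] [[ 0.0192957  -0.99981304  0.00124781]
 [-0.97890829 -0.01914611 -0.20340106]
 [ 0.20338693  0.00270328 -0.97909471]] [-0.00439035  0.54556667  1.09297666]
side [[383.310918     0.         315.59685255]
 [  0.         383.310918   201.07309916]
 [  0.           0.           1.        ]] [-0.09484051  0.          0.          0.          0.        ] [[-0.95538186 -0.29507403 -0.01329751]
 [-0.22132235  0.74495188 -0.62933545]
 [ 0.19560655 -0.59831264 -0.77701999]] [0.51011325 0.17669186 1.13130291]
```

View pics/top0.png

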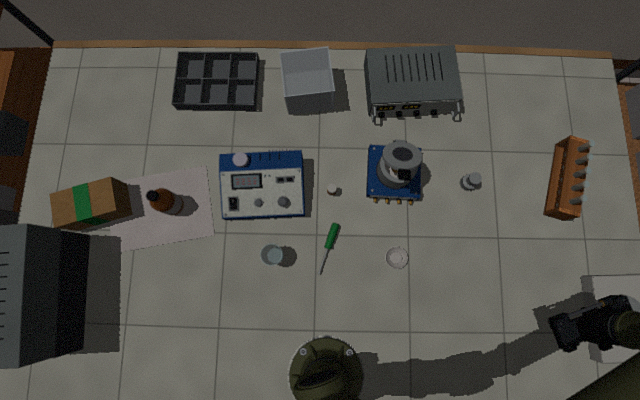

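View pics/side0.png

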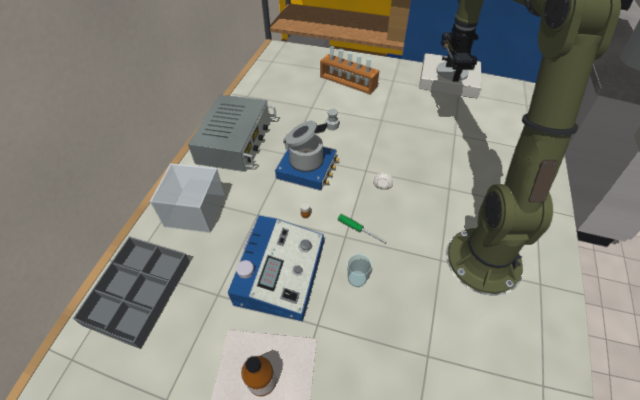

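Top view: controller around (262,185), with rocker (233,204), round button (258,202) and mushroom (284,202). Furnace is on the right at (395,170), with the lid tab at about (404,174). Enlarging both machines.

```bash
python3 - <<'E'
import cv2,pickle,numpy as np
d=pickle.load(open('c0.pkl','rb'))
def crop(n,x,y,w,h,s):
    im=d[n]['image'][y:y+h,x:x+w,::-1];im=cv2.resize(im,None,fx=s,fy=s,interpolation=cv2.INTER_CUBIC)
    for i in range(0,w,10):cv2.putText(im,str(x+i),(i*s,8),0,.3,(0,255,255));cv2.line(im,(i*s,0),(i*s,4 if i%20 else 12),(0,255,255))
    for i in range(0,h,10):cv2.putText(im,str(y+i),(0,i*s+4),0,.3,(0,255,255))
    return cv2.convertScaleAbs(im,alpha=1.5)
a=crop('top',215,145,95,80,4);b=crop('top',360,135,70,80,4)
cc=crop('side',225,210,105,110,3) ;e=crop('side',270,110,80,80,4)
def pad(l,h):return np.hstack([np.pad(i,((0,h-i.shape[0]),(0,8),(0,0))) for i in l])
r1=pad([a,b],320);r2=pad([cc[:330],e],330)
W=max(r1.shape[1],r2.shape[1]);im=np.vstack([np.pad(r,((0,0),(0,W-r.shape[1]),(0,0))) for r in(r1,r2)]);im=im[:,:800]
im=im[:600] if im.shape[0]<=600 else cv2.resize(im,None,fx=600/im.shape[0],fy=600/im.shape[0])
cv2.imwrite('pics/z.png',im);print(im.shape)
E
```

```text
(600, 624, 3)
```

View pics/z.png

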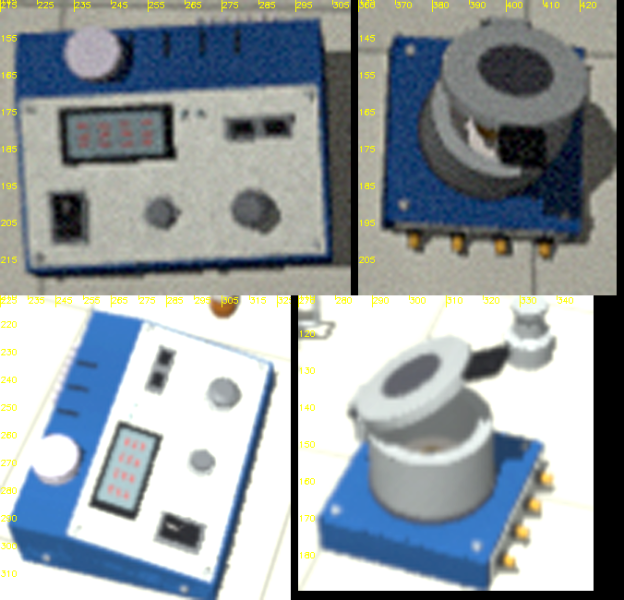

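The enlargement gives feature pixels. Top view: run (258.6,202.5), stop (283.3,201.4), rocker (233.7,203.8), tab (404.7,174.8). Side view: run (297.6,269.8), tab (321.2,127.8). I'll fit both poses and the lid angle to these.

```bash
cat > fit.py <<'E'
import cv2,pickle,numpy as np
from scipy.optimize import least_squares
d=pickle.load(open('c0.pkl','rb'))
def proj(n,P):
    c=d[n];return cv2.projectPoints(np.array(P,float).reshape(-1,1,3),cv2.Rodrigues(c['R'])[0],c['t'],c['camera_matrix'],c['distortion'])[0].reshape(-1,2)
S,C=np.sin(.2618),np.cos(.2618)
def pan(u,y,h):return [-.1+u*C-h*S,y,.045+u*S+h*C]
def place(p,P):
    c,s=np.cos(p[2]),np.sin(p[2]);P=np.array(P,float).reshape(-1,3);return P@np.array([[c,s,0],[-s,c,0],[0,0,1]])+[p[0],p[1],0]
def lid(q,x,z):  # x toward front from hinge
    return [.068-x*np.cos(q)+z*np.sin(q),0,.122+x*np.sin(q)+z*np.cos(q)]
if __name__=='__main__':
    m=dict(run=pan(.045,0,.012),stop=pan(.045,-.078,.02),rock=pan(.045,.078,.007),fl=pan(0,.13,0),fr=pan(0,-.13,0),tl=pan(.15,.13,0),tr=pan(.15,-.13,0),rl=[.1,.13,.084],rr=[.1,-.13,.084])
    T=dict(run=(258.6,202.5),stop=(283.3,201.4),rock=(233.7,203.8),fl=(222.6,216.8),fr=(303.3,214.9),tl=(221,171.6),tr=(300.9,168.3),rl=(219.9,153.9),rr=(301.7,150.4))
    Sd=dict(run=(297.6,269.8),stop=(305.1,245.2),rock=(290,295),fl=(301.9,313.8),fr=(323.2,236.2),tl=(249.5,295.8),tr=(275.5,218.2))
    def res(p):return np.vstack([proj(n,place(p,[m[k] for k in D]))-list(D.values()) for n,D in(('top',T),('side',Sd))])
    r=least_squares(lambda p:res(p).ravel(),[.55,.2,0],loss='soft_l1');print('ctrl',r.x);print(res(r.x).round(1).tolist())
    f=lambda q:dict(rl=[.085,.085,.045],fl=[-.085,.085,.045],fr=[-.085,-.085,.045],rr=[.085,-.085,.045],tab=lid(q,.146,.014),mid=lid(q,.068,.013))
    T2=dict(rl=(369.5,145.3),fl=(367.3,196.5),fr=(420.2,199),rr=(421,147.2),tab=(404.7,174.8),mid=(402.8,154))
    S2=dict(rl=(276,170.3),fl=(322.3,181.7),fr=(336.4,149.4),tab=(321.2,127.8),mid=(300.9,131.3))
    def res2(p):
        M=f(p[3]);return np.vstack([proj(n,place(p,[M[k] for k in D]))-list(D.values()) for n,D in(('top',T2),('side',S2))])
    r2=least_squares(lambda p:res2(p).ravel(),[.6,-.2,0,.7],loss='soft_l1');print('furn',r2.x);print(res2(r2.x).round(1).tolist())
    p=r.x
    for k,P in dict(run=m['run'],far=pan(.057,.078,.011),faron=pan(.057,.078,.0065)).items():print(k,place(p,P))
    for q in(r2.x[3],.4,.2,0):print(q,place(r2.x,lid(q,.146,.014)),place(r2.x,lid(q,.126,.014)))
E
python3 fit.py
```

```text
ctrl [0.57484774 0.21797395 0.05574315]
[[1.7, 0.0], [1.8, 0.4], [1.9, -0.5], [-2.2, 1.1], [-0.4, 0.1], [-3.1, -1.4], [0.2, -1.1], [-1.5, -0.6], [-1.0, -0.1], [1.1, -3.4], [1.5, -3.4], [0.5, -2.6], [-1.1, 3.1], [0.6, -0.5], [-3.7, 2.2], [0.7, 0.7]]
furn [ 0.62994329 -0.20860479 -0.03467672  0.50394963]
[[-0.3, -0.3], [0.3, -0.7], [0.7, -0.4], [-0.1, 0.6], [0.1, -0.3], [-0.5, 1.4], [-0.9, 0.2], [-0.2, 0.5], [0.7, -0.6], [-0.2, -0.6], [0.6, 0.8]]
run [[0.51530119 0.2146512  0.06823799]]
far [[0.522787   0.29319026 0.0703779 ]]
faron [[0.52394988 0.29325515 0.06603124]]
0.5039496299262631 [[ 0.57688604 -0.2067642   0.20476119]] [[ 0.59438915 -0.2073714   0.19510343]]
0.4 [[ 0.56895693 -0.20648914  0.19174993]] [[ 0.58736707 -0.2071278   0.18396157]]
0.2 [[ 0.55767841 -0.20609788  0.16472665]] [[ 0.57726796 -0.20677745  0.16075327]]
0 [[ 0.55199018 -0.20590055  0.136     ]] [[ 0.57197816 -0.20659394  0.136     ]]
```

Furnace fit is good: residuals under 1.5 px, lid at 0.50 rad. The controller residuals come mostly from the panel corners, so I'll refit later with the buttons only and a wrist view. Next: lift, turn the tool straight, close the fingers and move over the lid tab.

Request:
step_arm(steps=[0, 0, 0, -20, 9, 0, 0, 0, -10, 9, 0, 38, -41, 0, 0, 0, 38, -41, 0, 0, 0, 38, -41, 0, 0, 0, 38, -41, 0, 0, 0, 38, -41, 0, 0, 0, 38, -41, 0, 0, 0, 38, -41, 0, 0, 0, 38, -41, 0, 0, 0, 38, -41, 0, 0, 0, 35, -42, 0, 0], grip_force=20)

```text
time_s: 1.6
tool_pos: [0.5787, -0.2061, 0.4343]
tool_rot: [-180.0, 0.0, -0.0]
force: [-0.7, -0.7, 0.1]
grip_width: 0.0001
grasp_force: 0.0
```

Request:
step_arm(steps=[0, 0, 0, 0, 0, 0, 0, 0, 0, 0])

```text
time_s: 1.85
tool_pos: [0.5775, -0.2078, 0.4341]
tool_rot: [180.0, 0.1, -0.0]
force: [-0.1, -0.6, -0.5]
grip_width: 0.0009
grasp_force: 0.0
```

```bash
python3 - <<'E'
from cell import env
import cv2,numpy as np
from fit import *
from scipy.optimize import least_squares
o=env.get_obs();print({k:o[k] for k in('time_s','tool_pos','tool_rot','force','grip_width')})
for n in('side',):
    c=env.read_camera(n);im=c['image'][60:200,230:430,::-1]
    cv2.imwrite('pics/s1.png',cv2.convertScaleAbs(cv2.resize(im,None,fx=4,fy=4,interpolation=cv2.INTER_CUBIC),alpha=1.3))
m=dict(run=pan(.045,0,.012),stop=pan(.045,-.078,.02),rock=pan(.045,.078,.007))
T=[(258.6,202.5),(283.3,201.4),(233.7,203.8)];S=[(297.6,269.8),(305.1,245.2),(290,295)]
M=list(m.values())
for Ds in([('top',T)],[('side',S)],[('top',T),('side',S)]):
    f=lambda p:np.vstack([proj(n,place(p,M))-D for n,D in Ds])
    r=least_squares(lambda p:f(p).ravel(),[.57,.21,.05]);print(r.x,f(r.x).round(1).tolist())
E
```

```text
{'time_s': 1.85, 'tool_pos': array([ 0.57751364, -0.207817  ,  0.43408541]), 'tool_rot': array([ 1.79974124e+02,  8.91065157e-02, -1.72184269e-02]), 'force': array([-0.08071421, -0.60659331, -0.52904713]), 'grip_width': 0.0008920121213503447}
[0.5745833  0.22463078 0.07498814] [[-0.1, 0.0], [0.0, -0.0], [0.1, -0.0]]
[0.57438854 0.22877088 0.07139549] [[0.1, -0.3], [0.1, -0.7], [-0.2, 0.8]]
[0.57462359 0.22674505 0.0729135 ] [[-0.8, 0.0], [-0.7, 0.0], [-0.6, -0.1], [0.3, -1.0], [0.2, -1.3], [0.0, 0.1]]
```

View pics/s1.png

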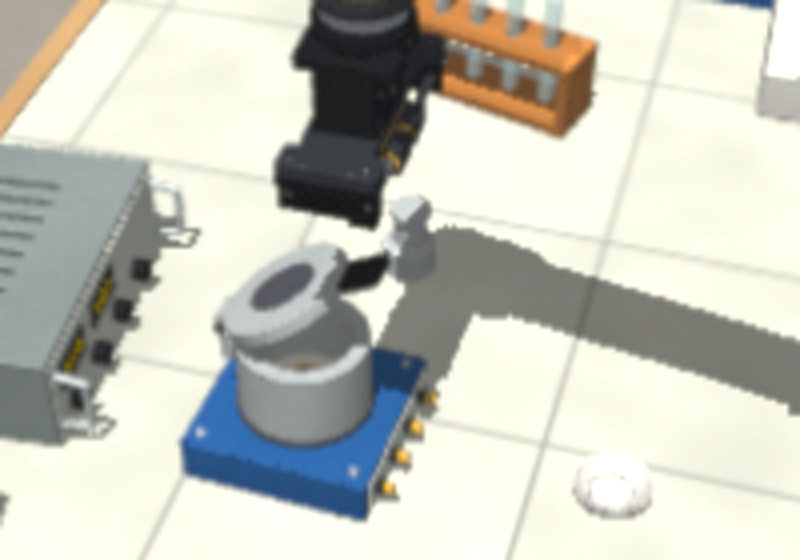

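The side view shows the gripper above the furnace, with the black tab near (362,272) in the crop directly below it. I'll push down along the lid's arc.

Request:
step_arm(steps=[0, 0, 0, 12, 0, 0, 0, 0, 12, 0, 0, 0, 0, 12, 0, 0, -1, 0, 10, 0, 0, -3, 0, 10, 0, 0, -3, 0, 10, 0, 0, -3, 0, 10, 0, 0, -3, 0, 9, 0, 0, -3, 0, 9, 0, 0, -2, 0, 8, 0, 0, -2, 0, 7, 0, 0, 0, 0, 0, 0])

```text
time_s: 3.4
tool_pos: [0.5573, -0.2076, 0.3249]
tool_rot: [-180.0, 0.1, -0.0]
force: [-0.6, 0.1, -0.3]
grip_width: 0.0005
grasp_force: 0.0
```

Request:
step_arm(steps=[0, 0, 0, 3, 0, 0, 0, 0, 3, 0, 0, 0, 0, 1, 0])

```text
time_s: 3.78
tool_pos: [0.5576, -0.2076, 0.3186]
tool_rot: [180.0, 0.0, -0.0]
force: [-1.9, -0.6, 5.1]
grip_width: 0.0006
grasp_force: 2.8
```

Request:
step_arm(steps=[0, 0, 0, 2, 0, 0, 0, 0, 2, 0, 0, 0, 0, 0, 0])

```text
time_s: 4.15
tool_pos: [0.5576, -0.2074, 0.3184]
tool_rot: [179.9, 0.0, -0.0]
force: [-9.5, 0.8, 18.7]
grip_width: 0.0004
grasp_force: 9.5
```

Hard stop with the fingertip at 136 mm, the shut height. Lifting off and moving towards the controller.

Request:
step_arm(steps=[0, 0, 0, -30, 0, 0, 0, 0, -40, 0, 0, -5, -50, 0, 0, 0, -5, -50, 0, 0, 0, -5, -50, 0, 0, 0, -5, -50, 0, 0, 0, -5, -50, 0, 0, 0, -5, -50, 0, 0, 0, -5, -50, 0, 0, 0, -5, -50, 0, 0, 0, -4, -50, 0, 0, 0, -3, -50, 0, -4])

```text
time_s: 5.65
tool_pos: [0.5107, 0.2942, 0.3848]
tool_rot: [-180.0, -0.1, 4.1]
force: [1.3, 0.6, 0.2]
grip_width: 0.0009
grasp_force: 0.0
```

```bash
python3 - <<'E'
from cell import env
import cv2,numpy as np,pickle
o=env.get_obs();print({k:o[k] for k in('time_s','tool_pos','tool_rot')})
s=env.read_camera('side');w=env.read_camera('wrist');pickle.dump({'wrist':w},open('w.pkl','wb'))
a=cv2.resize(s['image'][110:190,270:350],(400,400),interpolation=cv2.INTER_CUBIC)[:,:,::-1]
b=np.zeros((400,800,3),np.uint8);b[:,:400]=a
b[:,400:]=cv2.resize(s['image'][210:320,225:335],(400,400),interpolation=cv2.INTER_CUBIC)[:,:,::-1]
cv2.imwrite('pics/s2.png',b);cv2.imwrite('pics/w2.png',w['image'][:,:,::-1])
E
```

```text
{'time_s': 5.65, 'tool_pos': array([0.51068416, 0.29424993, 0.38484814]), 'tool_rot': array([-1.79988682e+02, -5.14158880e-02,  4.06575997e+00])}
```

View pics/s2.png

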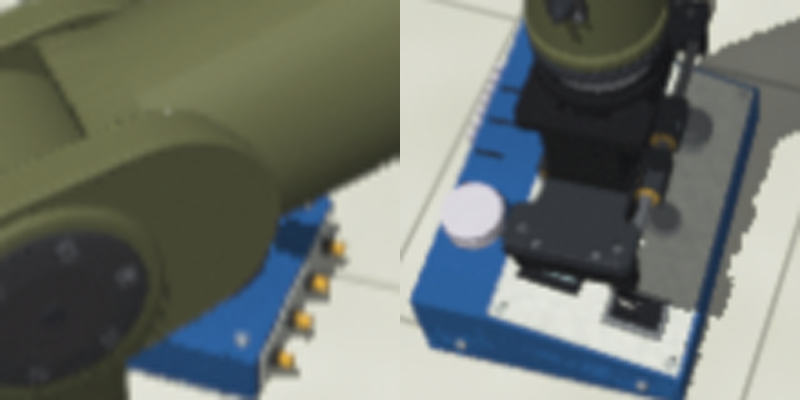

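View pics/w2.png

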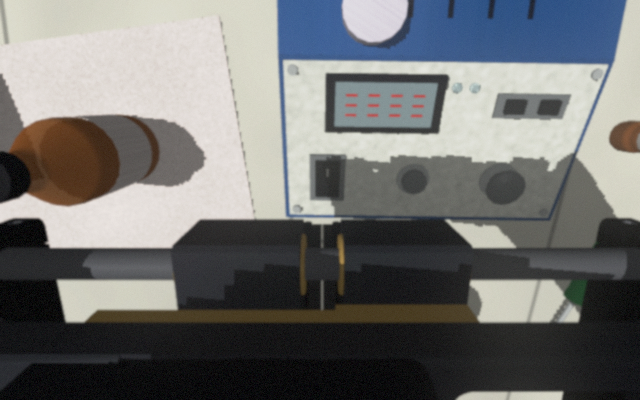

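The side view has the furnace hidden behind the arm. The wrist view shows the rocker bezel centre at (327,177), the run cap at (413,180) and the mushroom at (502,185), with the flask well to the left. I'll fit the controller from this closer view.

```bash
python3 - <<'E'
import fit,pickle,numpy as np
from fit import *
fit.d.update(pickle.load(open('w.pkl','rb')))
M=[pan(.045,0,.012),pan(.045,-.078,.02),pan(.045,.078,.005)]
D=dict(top=[(258.6,202.5),(283.3,201.4),(233.7,203.8)],side=[(297.6,269.8),(305.1,245.2),(290,295)],wrist=[(413,180),(502,185),(327,177)])
for ns in(['wrist'],['wrist','top'],['wrist','top','side']):
    f=lambda p:np.vstack([(proj(n,place(p,M))-D[n]) for n in ns])
    r=least_squares(lambda p:f(p).ravel(),[.57,.22,.05]);print(r.x.round(4),f(r.x).round(1).tolist())
    p=r.x
    print(place(p,[pan(.045,.078,.005),pan(.059,.078,.0065),pan(.059,.078,.0115),pan(.045,0,.012)]).round(4).tolist())
# flask: base from top pixels, height .08
P=least_squares(lambda q:(proj('top',[[q[0],q[1],.0]])-[167,209]).ravel(),[.5,.5]);print('flask?',P.x)
print(fit.d['wrist']['R'].round(2).tolist(), (-fit.d['wrist']['R'].T@fit.d['wrist']['t']).round(3))
E
```

```text
[0.5759 0.2307 0.0809] [[-0.5, 0.5], [2.7, 0.2], [-2.4, -0.4]]
[[0.5119, 0.3038, 0.0615], [0.525, 0.3048, 0.0665], [0.5237, 0.3047, 0.0714], [0.5164, 0.2259, 0.0682]]
[0.5758 0.2302 0.0801] [[-0.0, 0.7], [3.2, 0.4], [-1.9, -0.3], [-1.8, -0.4], [-1.7, -0.6], [-1.4, -0.4]]
[[0.5119, 0.3034, 0.0615], [0.525, 0.3044, 0.0665], [0.5237, 0.3043, 0.0714], [0.5163, 0.2255, 0.0682]]
[0.5756 0.2301 0.0796] [[0.1, 0.9], [3.3, 0.6], [-1.8, -0.2], [-1.8, -0.3], [-1.7, -0.5], [-1.4, -0.3], [-0.5, -0.2], [-0.6, -0.6], [-0.7, 1.3]]
[[0.5118, 0.3032, 0.0615], [0.5249, 0.3043, 0.0665], [0.5236, 0.3042, 0.0714], [0.5162, 0.2253, 0.0682]]
flask? [0.49976631 0.53628103]
[[0.08, -1.0, -0.01], [-0.97, -0.08, 0.25], [-0.25, -0.01, -0.97]] [0.575 0.309 0.365]
```

Request:
step_arm(steps=[0, 4, -9, 40, 0, 0, 0, 0, 40, 0, 0, 0, 0, 30, 0, 0, 0, 0, 12, 0, 0, 0, 0, 0, 0])

```text
time_s: 6.38
tool_pos: [0.5144, 0.3015, 0.2624]
tool_rot: [180.0, 0.0, 4.0]
force: [-0.6, 0.3, -0.3]
grip_width: 0.0004
grasp_force: 0.0
```

Request:
step_arm(steps=[0, 0, 0, 2, 0, 0, 0, 0, 2, 0, 0, 0, 0, 2, 0, 0, 0, 0, 2, 0])

```text
time_s: 6.88
tool_pos: [0.5147, 0.302, 0.2554]
tool_rot: [-180.0, -0.1, 4.0]
force: [0.9, -1.3, 5.5]
grip_width: 0.0006
grasp_force: 2.3
```

Contact at tip height 73 mm, as expected. Pressing on in.

Request:
step_arm(steps=[0, 0, 0, 2, 0, 0, 0, 0, 2, 0, 0, 0, 0, 2, 0])

```text
time_s: 7.25
tool_pos: [0.516, 0.3021, 0.2505]
tool_rot: [-179.9, -0.3, 3.9]
force: [1.2, -0.0, 4.5]
grip_width: 0.0007
grasp_force: 2.0
```

Request:
step_arm(steps=[0, 0, 0, 2, 0, 0, 0, 0, 1, 0, 0, 0, 0, 0, 0])

```text
time_s: 7.62
tool_pos: [0.5158, 0.3024, 0.2492]
tool_rot: [-180.0, -0.3, 4.0]
force: [-0.4, -1.9, 16.1]
grip_width: 0.0007
grasp_force: 8.1
```

Stop at tip 67 mm with 16 N, which matches fully on. Lifting, moving over the round button and looking.

Request:
step_arm(steps=[0, 0, 0, -30, 0, 0, 0, 0, -50, 0, 0, 0, 0, -40, 0, 0, -6, 38, 0, 0, 0, -5, 38, 0, 0, 0, 0, 0, 0, 0])

```text
time_s: 8.38
tool_pos: [0.5091, 0.2218, 0.3652]
tool_rot: [179.8, 0.0, 3.7]
force: [0.3, -0.1, -0.8]
grip_width: 0.0004
grasp_force: 0.0
```

```bash
python3 - <<'E'
from cell import env
import cv2,numpy as np,pickle
o=env.get_obs();print({k:o[k] for k in('time_s','tool_pos','tool_rot')})
w=env.read_camera('wrist');t=env.read_camera('top');pickle.dump({'wrist':w},open('w.pkl','wb'))
b=np.zeros((600,640,3),np.uint8);b[:280]=w['image'][0:280,:,::-1]
b[280:,:320]=cv2.resize(t['image'][135:215,360:440],(320,320),interpolation=cv2.INTER_CUBIC)[:,:,::-1]
b[280:,320:]=cv2.resize(w['image'][110:210,200:300],(320,320),interpolation=cv2.INTER_CUBIC)[:,:,::-1]
cv2.imwrite('pics/w3.png',b)
E
```

```text
{'time_s': 8.375, 'tool_pos': array([0.50910255, 0.22178491, 0.36518732]), 'tool_rot': array([1.79836466e+02, 3.89158466e-02, 3.65792059e+00])}
```

View pics/w3.png

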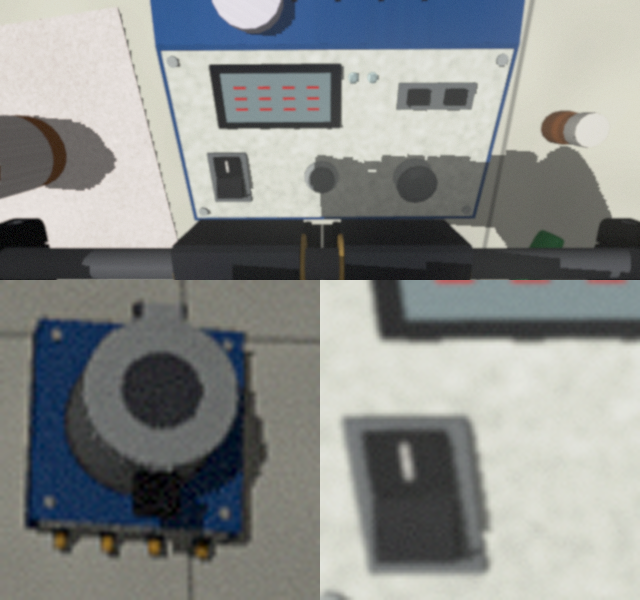

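The wrist view shows the rocker switched, with its far half flat and lit and its near half standing up. The round button is at (321,178). In the top crop the lid covers the pot, with the tab at px (399,188.5) and disc centre at (400.5,162.5). I'll check these against q=0.

```bash
python3 - <<'E'
import fit,pickle
from fit import *
fit.d.update(pickle.load(open('w.pkl','rb')))
F=[.6299,-.2086,-.0347]
for q in(0,.05,.1,.2):print(q,proj('top',place(F,[lid(q,.068,.012),lid(q,.146,.014)])).round(1).tolist())
p=[.5756,.2301,.0796];R=place(p,pan(.045,0,.012))
print(R,proj('wrist',R),proj('wrist',place(p,pan(.045,-.078,.02))))
E
```

```text
0 [[400.1, 163.5], [399.9, 188.8]]
0.05 [[400.3, 162.9], [400.4, 187.9]]
0.1 [[400.5, 162.3], [400.9, 187.0]]
0.2 [[401.0, 161.0], [401.9, 184.6]]
[[0.51614966 0.22535773 0.06823799]] [[319.27378629 179.17474842]] [[415.82871842 182.24621285]]
```

The lid matches fully shut and the button matches within about 1 mm. Pressing it.

Request:
step_arm(steps=[0, 0, 0, 45, 0, 0, 0, 0, 45, 0, 0, 0, 0, 16, 0, 0, 0, 0, 2, 0, 0, 0, 0, 2, 0, 0, 0, 0, 2, 0])

```text
time_s: 9.22
tool_pos: [0.5092, 0.2257, 0.2552]
tool_rot: [-180.0, -0.2, 4.0]
force: [0.2, -0.7, 0.6]
grip_width: 0.0
grasp_force: 0.0
```

Request:
step_arm(steps=[0, 0, 0, 2, 0, 0, 0, 0, 2, 0, 0, 0, 0, 1, 0])

```text
time_s: 9.6
tool_pos: [0.5092, 0.2254, 0.2494]
tool_rot: [-180.0, -0.1, 4.0]
force: [2.2, 0.4, 2.5]
grip_width: 0.0006
grasp_force: 1.3
```

Request:
step_arm(steps=[0, 0, 0, 2, 0, 0, 0, 0, 2, 0, 0, 0, 0, 0, 0])

```text
time_s: 9.98
tool_pos: [0.5094, 0.2255, 0.2457]
tool_rot: [-180.0, -0.1, 4.0]
force: [2.7, -0.5, 8.1]
grip_width: 0.0006
grasp_force: 3.1
```

Request:
step_arm(steps=[0, 0, 0, 1, 0, 0, 0, 0, 0, 0, 0, 0, 0, 0, 0, 0, 0, 0, 0, 0, 0, 0, 0, 0, 0, 0, 0, 0, 0, 0, 0, 0, 0, 0, 0, 0, 0, 0, 0, 0, 0, 0, 0, 0, 0, 0, 0, 0, 0, 0, 0, 0, 0, 0, 0, 0, 0, 0, 0, 0])

```text
time_s: 11.48
tool_pos: [0.5094, 0.2256, 0.2455]
tool_rot: [180.0, -0.2, 4.0]
force: [0.6, -0.5, 11.5]
grip_width: 0.0001
grasp_force: 5.6
```

Request:
step_arm(steps=[0, 0, 0, -5, 0, 0, 0, 0, -20, 0, 0, 0, 0, -50, 0, 0, 0, 0, -50, 0, 0, 0, 0, -20, 0, 0, 0, 0, 0, 0])

```text
time_s: 12.22
tool_pos: [0.5085, 0.2257, 0.3905]
tool_rot: [-180.0, -0.1, 4.0]
force: [-0.2, 0.4, -0.1]
grip_width: 0.0006
grasp_force: 0.0
```

```bash
python3 - <<'E'
from cell import env
import cv2,numpy as np
o=env.get_obs();print({k:o[k] for k in('time_s','tool_pos','force')})
w=env.read_camera('wrist');t=env.read_camera('top')
b=np.zeros((600,640,3),np.uint8);b[:280]=w['image'][0:280,:,::-1]
b[280:]=cv2.resize(t['image'][120:280,140:480],(640,320),interpolation=cv2.INTER_CUBIC)[:,:,::-1]
cv2.imwrite('pics/w4.png',b)
E
```

```text
{'time_s': 12.225, 'tool_pos': array([0.50848106, 0.22568146, 0.39050387]), 'force': array([-0.16722564,  0.43311114, -0.06064422])}
```

View pics/w4.png

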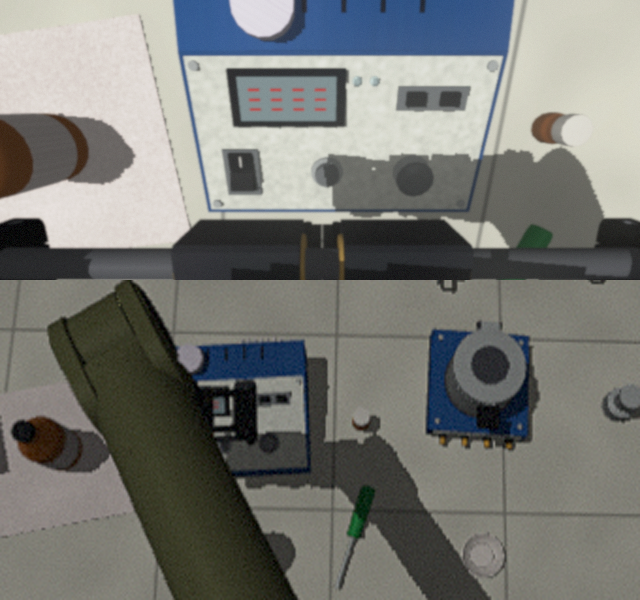

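The button bottomed out at tip 63.5 mm (63.2 mm expected for fully in) and was held for over 1 s. In the view the rocker (242,172) is on, the lid is shut, the button is free and the loose things are where they stood. Handing in.

```bash
python3 -c "
from cell import env
print(env.sign_off())"
```

```text
the job is handed in; nothing more can be done
None
```

The job is handed in, with no verdict returned: the lid is shut, the rocker is on, and the round button was held in for over 1 s and released, with nothing else seen to be pressed or moved.

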